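# Hang the interlock tag and hold the dead-man paddle

### The job

Enable the bench test: take the yellow interlock tag out of its grey cradle, hang it by its hole on the steel hook of the stand and let go of it. Only then press the orange spring-loaded dead-man paddle down with the closed fingertips until its white pointer is in the green band, never far into the red, and keep it pressed there: the program finishes while still holding the paddle in the green, with the tag hanging. Leave the tape roll, screwdriver and marker where they are.

Things in the scene. Friction and masses are not known exactly. Their poses are not given: they have to be found in the camera images.
- tag: Yellow upright plate, 130 mm tall, about 90 g, loose. Origin: underside centre of the black block at its foot; z up, x across its thickness, y its width. Block 16 x 44 x 40 mm (x,y,z); plate 8 mm thick, 50 mm wide, z 36 to 130 mm; 24 mm hole along x at z = 85. Pinch the plate above the hole from above, fingers closing along x. Starts upright in the cradle, axes parallel to the cradle's.
- tag_hole (a point): Centre of the tag's 24 mm hole.
- tag_top (a point): Middle of the tag's top edge, 45 mm above the hole's centre.
- cradle: Grey open-topped plastic pocket fixed to the desk, 30 (x) x 60 (y) x 30 mm high, with a low ear on either y side (104 mm over the ears). Origin: centre of its underside. The tag's block stands in it, 4 mm above the desk, with 3 mm of play on x, 4 mm on y; lift it straight up by 35 mm to clear.
- hook_stand: Steel hook on a round dark foot, 96 mm wide, fixed. Origin: centre of its underside. An 8 mm rod rises at x = 36 mm and runs towards -x as the peg; nothing is above or beside it. Its axis, in mm: (x 30, z 126), (x -26, z 132), raised free end (x -36, z 137), y = 0. Thread the tag on from the free end along +x, both x axes parallel; hung, the hole's centre is near x 0.
- hook_peg (a point): Point on the peg's axis above the stand's origin, 129 mm above the desk. The hung tag's hole centre comes to rest about 8 mm below the peg's axis.
- station: Grey base plate 150 (x) x 110 (y) x 12 mm, fixed; origin: centre of its underside. Black hinge cheeks, 84 mm high, at its +x end; hinge along y at x 50, z 72 mm. Orange paddle 42 mm wide, 10 mm thick, reaches to x -61. Scale plate 82 mm high at x -46, y 30 to 52: white, green, red bands from the top, facing -x; a white pointer on the paddle runs in front of it.
- paddle_pad (a point): Centre of the top of the black ribbed rubber press pad (36 x 36 mm) on the paddle, where to press; 85 mm from the hinge, 80 mm above the desk when released. It moves with the paddle. Pressed to mid-green it has gone down about 18.5 mm.
- paddle (a joint): Angle of the paddle, rad: 0 released (level), grows as pressed down, stop at 0.42. Green 0.16 to 0.28 (pad 13.5 to 23.5 mm down), middle 0.22; red beyond. Spring force at the pad: about 4 N released, 8 N mid-green, 9 N at the start of red; it returns the paddle when let go.
- tape: Roll of black tape, 53 x 51 x 19 mm, lying flat; bystander. Origin: centre of underside.
- driver: Screwdriver with green handle, 153 mm long, 18 mm thick, lying; bystander. Origin: centre of underside.
- marker: Grey and black marker pen with a red end, 121 mm long, lying; bystander. Origin: centre of underside.
There are look-alikes about, which are no part of the job. Several things have the shape of the tag; the one meant has the colours described above.

How it is judged:
On the way, in this order (a step that is already met when the one before it is completed fails the run):
1. the tag hangs by its hole on the hook, let go and at rest (x of tag_hole in the frame of hook_stand between -0.034 and 0.032 m and y of tag_hole in the frame of hook_stand between -0.013 and 0.013 m and z of tag_hole in the frame of hook_stand between 0.108 and 0.14 m and angle between tag's own z axis and vertical below 0.4 rad and contact force between the fingers and tag below 0.1 N and linear speed of tag below 0.05 m/s), for 0.3 s.
2. the fingers hold the paddle in the green band (value of joint paddle between 0.16 and 0.28 rad and contact force between the fingers and station above 2 N), for 0.5 s.
At the end, for the whole second after the job is handed in: The tag hangs upright (tilt < 0.4 rad) by its hole on the hook, untouched: hole centre -34 to +32 mm along the peg, within 13 mm sideways, 108 to 140 mm above the desk. The fingers press the paddle with over 2 N and it stays between 0.16 and 0.28 rad through the last second (all of step 2 and x of tag_hole in the frame of hook_stand between -0.034 and 0.032 m and y of tag_hole in the frame of hook_stand between -0.013 and 0.013 m and z of tag_hole in the frame of hook_stand between 0.108 and 0.14 m and angle between tag's own z axis and vertical below 0.4 rad and contact force between the fingers and tag below 0.1 N); the arm keeps its last pose, push and grip.
It fails at once if the paddle is pressed before the tag hangs on the hook, or while it is off it (value of joint paddle above 0.1 rad and not (x of tag_hole in the frame of hook_stand between -0.034 and 0.032 m and y of tag_hole in the frame of hook_stand between -0.013 and 0.013 m and z of tag_hole in the frame of hook_stand between 0.108 and 0.14 m and angle between tag's own z axis and vertical below 0.4 rad)).
It fails at once if the paddle is pushed deep into the red (value of joint paddle above 0.32 rad).
It fails at once if the tape is disturbed (moved more than 30 mm) (distance of tape from where it was at the start of the episode above 0.03 m).
It fails at once if the driver is disturbed (moved more than 30 mm) (distance of driver from where it was at the start of the episode above 0.03 m).
It fails at once if the marker is disturbed (moved more than 30 mm) (distance of marker from where it was at the start of the episode above 0.03 m).
It also fails if it takes over 54 s, if anything falls off the work surface, if the arm or the gripper's body presses on something with over 40 N, if the wrist force passes 120 N, or if a joint passes its speed limit or range.

### The arm

A 6-joint arm with a two-finger parallel gripper is mounted at the origin on a cart in front of the work surface, level with it; the furniture and walls round the work are solid. World frame = base frame: x ahead of the robot, y to its left, z up, the work surface at z = 0. Lengths are in m, angles in rad, forces in N, time in s.
With the tool pointing down it reaches from about 0.4 to 0.925 m from the base axis. Payload 12.5 kg.
Tool frame: the origin (TCP) lies at the very end of the fingers, on their centre line; the grasp point (between the pads) lies bot.grasp_offset behind it (bot.grasp_offset is the distance from the TCP to the grasp point, in m); z points along the fingers, y is the direction in which the jaws open and shut (so a half turn about z gives the same grasp; the last joint's range is limited). The gripper opens to 95 mm and grips with 3 to 60 N. Pads are 20 mm wide; open, the fingers measure 119 mm over their backs; the gripper's body (75 mm by 180 mm) begins 59 mm behind the grasp point.
Start: joints at [-1.239, 0.491, 1.559, -0, 1.092, -0.106], TCP at [0.265, -0.566, 0.215] pointing down, gripper open.
Joint ranges: [-3.1, 3.1], [-0.84, 2.19], [0.05, 2.79], [-1.13, 4.28], [0.06, 2.93], [-2.69, 2.69]. Speed limits (rad/s): [2.22, 2.22, 2.79, 3.14, 3.14, 3.14].

### API

Orientations are given as [roll, pitch, yaw] about the fixed x, y, z axes, in that order (R = Rz(yaw) Ry(pitch) Rx(roll)).
In Python, from bench import bot gives the robot as it stands.
- The arm moves only by the tool carry_out, never from a script. Its arguments are lists of equal length, an entry for each row: "translation": the shift along the tool's x, y, z in cm, a list of three; "roll": the turn about the tool's z in degrees; "fingers": the opening, from 0 (shut) to 1 (fully open). In form: {"translation": [[x, y, z], ...], "roll": [roll, ...], "fingers": [fingers, ...]}. A call has 1 to 10 rows; each row is the pose to reach, as a shift and turn from the pose measured when the call began, along the tool's axes at that moment; what a row does not reach only later rows make up. A row lasts 1/12 s, in which the tool goes at most 41.7 mm and 7.16 degrees, less where a joint would pass 70% of its speed; a pose out of reach is approached as far as the arm can. A call with a gripper value outside its range is refused whole. The fingers move at their own pace and stop on an object; "newtons" is the grip in N (left out, the last holds). Time passes only in rows, so rows that repeat a pose let the fingers close. It gives the time, the measured TCP pose, the force and the opening at its end, in the units of the state.
- bot.get_obs(): the state, without advancing time (a new reading comes with each control period).
- bot.capture(name): name is "scene" or "top" or "wrist"; returns the picture (420x560x3 uint8, red, green, blue); there is no depth.
- bot.get_calibration(name): a dict with "fx", "fy", "cx", "cy" (pixels), "distortion" ([k1, k2, p1, p2, k3] as OpenCV has them; the pictures are not rectified), "world_from_camera" (4x4, takes a point from camera to world coordinates); the wrist camera has in their place "hand_eye" (4x4, takes a point from camera to tool coordinates, whose origin is the TCP and whose axes are the flange's). Camera axes: x right, y up, looking along -z (the intrinsics and any distortion apply to the point x, -y, -z); pixel columns grow to the right and rows downward; lengths in m; the calibration is good to about 2 mm. A picture is of the moment at which its call begins: read the wrist's pose just before it. get_calibration takes no time and is no camera call.
- bot.close_job(): hands the job in, once; it reports no verdict.
Trained networks look in the newest picture that a camera, given by its name, has taken for a name from the list of things; names that differ only in an ending like _2 or _b are one class to them, and where a whole thing is asked for, a point or a joint stands for the part that bears it (a point fixed in the world has none). Each returns a list of dicts, best first, with "confidence" (0 to 1); they miss things now and then, are a little off and sometimes report something else, mostly with a low value. They report only what shows in the picture. A call takes as long as a camera call. They do not tell look-alikes from the thing itself.
- bot.trace(name, camera): "pixels" (420x560 bool, what is visible of it) and "centre" ([column, row] in pixels, amid what is visible of it).
The state is a dict: "time": time; "joints": joint angles; "qd": joint speeds; "tau": joint torques, N m; "ee_pos": TCP position; "ee_rot": TCP orientation; "contact_force": force on the tool from outside, world axes, zero at the start; "torque": the same for the moment, N m; "opening": opening from 0.0 (shut) to 1.0 (fully open).
Only numpy, scipy, OpenCV 4.12 (cv2) and the standard library are available. Lean on these libraries where they do the work, as an engineer would, in place of code of your own. Each camera call takes 0.05 s, during which the arm holds its last target.

## Working session

There is one attempt and no reset: what is moved stays moved. The work goes in short steps, Python scripts to look and compute and a tool call to move; the robot and the scene stay as the last step left them, time stands still between calls to the robot, and variables do not carry over. Pictures are saved under pics/ and viewed, and the job is handed in when it is done.

Besides the shell and the picture viewer there is one more tool, called by a JSON object that holds its "op" and its "data". carry_out: Moves the arm, as the interface text tells. Its arguments: {"type":"object","properties":{"translation":{"type":"array","items":{"type":"array","items":{"type":"number"}}},"roll":{"type":"array","items":{"type":"number"}},"fingers":{"type":"array","items":{"type":"number"}},"newtons":{"type":"number"}},"required":["translation","roll","fingers"]}

```bash
ls; mkdir -p pics; python3 - <<'E'
from bench import bot
import cv2,json
o=bot.get_obs(); print(o, bot.grasp_offset)
for n in ("scene","top","wrist"):
    im=bot.capture(n); cv2.imwrite(f"pics/{n}0.png",im[:,:,::-1]); c=bot.get_calibration(n)
    print(n,{k:(v.tolist() if hasattr(v,'tolist') else v) for k,v in c.items()})
E
```

```text
pics
{'time': 0.0, 'joints': array([-1.23860912e+00,  4.91576565e-01,  1.55946266e+00, -2.85258537e-06,
        1.09166584e+00, -1.05607310e-01]), 'qd': array([ 0.00189412, -0.00035794,  0.00092859,  0.0002267 ,  0.00041167,
        0.00072306]), 'tau': array([-6.50608454e-04, -6.12646222e+01, -2.58192211e+01,  6.92373002e-02,
        4.81883681e-02, -8.91082459e-05]), 'ee_pos': array([ 0.26490112, -0.56581888,  0.21404663]), 'ee_rot': array([-3.14048617e+00, -1.14745256e-04,  4.37795770e-01]), 'contact_force': array([-0.48542251,  0.55529936,  0.04489227]), 'torque': array([ 0.02098718,  0.03899636, -0.02442588]), 'opening': 0.9975566115275094} 0.0188
scene {'fx': 401.028465707454, 'fy': 401.028465707454, 'cx': 286.0208776964048, 'cy': 208.06694997290725, 'distortion': [-0.07574151831469855, 0.0, 0.0, 0.0, 0.0], 'world_from_camera': [[0.9999018388726649, -0.005041138680487385, -0.013072855077125628, 0.5373387920713412], [-0.0026833156884762763, 0.8468628060846404, -0.5318046516225338, -0.3519028070919526], [0.01375181573390992, 0.5317875276755302, 0.8467661501103879, 0.9093800596470
[... 266 characters left out ...]
73988727149, 0.49930315544857107], [-0.9997116751408738, 0.017789264431513678, 0.016127884486623167, 0.12951883219856397], [0.017478817146767047, 0.0786014673440967, 0.9967528782413947, 0.9893245455845318], [0.0, 0.0, 0.0, 1.0]]}
wrist {'fx': 374.3845213255639, 'fy': 374.3845213255639, 'cx': 280.6750287012584, 'cy': 209.0053766569785, 'distortion': [0.028739324287245557, 0.0, 0.0, 0.0, 0.0], 'hand_eye': [[-0.000831322289220384, 0.9707286379687173, 0.24017747673469925, 0.06710376618720382], [0.9999992529834738, 0.0010222035245951856, -0.0006701734448069143, -0.00028697086183182563], [-0.000896066818526744, 0.24017674018803292, -0.9707287625989579, -0.17072509886674406], [0.0, 0.0, 0.0, 1.0]]}
```

View pics/scene0.png

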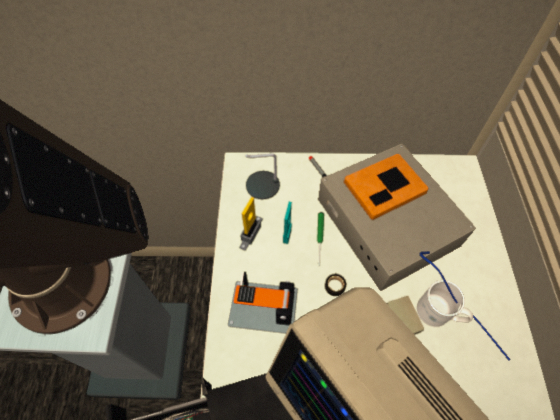

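View pics/top0.png

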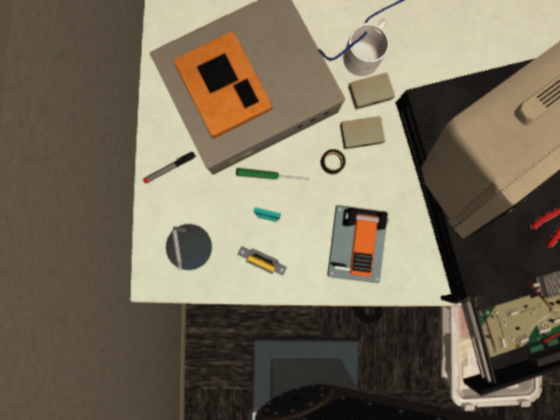

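View pics/wrist0.png

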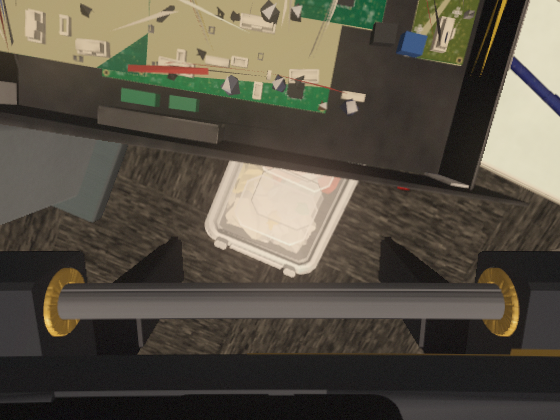

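```bash
cat > h.py <<'E'
from bench import bot
import numpy as np,cv2
from scipy.spatial.transform import Rotation as R
def cal(n,o=None):
    c=bot.get_calibration(n); K=np.array([[c['fx'],0,c['cx']],[0,c['fy'],c['cy']],[0,0,1]]); D=np.array(c['distortion'])
    if n=='wrist':
        o=o or bot.get_obs(); T=np.eye(4);T[:3,:3]=R.from_euler('xyz',o['ee_rot']).as_matrix();T[:3,3]=o['ee_pos']
        W=T@np.array(c['hand_eye'])
    else: W=np.array(c['world_from_camera'])
    return K,D,W
def ray(C,px):
    K,D,W=C; p=cv2.undistortPoints(np.array([[px]],float),K,D)[0,0]
    d=W[:3,:3]@np.array([p[0],-p[1],-1.]); return W[:3,3],d/np.linalg.norm(d)
def atz(C,px,z):
    o,d=ray(C,px); return o+d*(z-o[2])/d[2]
def tri(*cp):
    A=np.zeros((3,3));b=np.zeros(3);L=[]
    for C,px in cp:
        o,d=ray(C,px);P=np.eye(3)-np.outer(d,d);A+=P;b+=P@o;L.append((o,P))
    x=np.linalg.solve(A,b); return x,[float(np.linalg.norm(P@(x-o))) for o,P in L]
def proj(C,X):
    K,D,W=C; X=np.atleast_2d(X); Y=(X-W[:3,3])@W[:3,:3]; Y=Y*[1,-1,-1]
    return cv2.projectPoints(Y,np.zeros(3),np.zeros(3),K,D)[0][:,0]
E
python3 - <<'E'
from h import *
C={n:cal(n) for n in('scene','top')}
for n in('scene','top'):
    im=bot.capture(n)
    for t in ['tag','tag_hole','tag_top','cradle','hook_stand','hook_peg','station','paddle_pad','tape','driver','marker']:
        r=bot.trace(t,n)
        print(n,t,[(round(x['confidence'],2),np.round(x['centre'],1).tolist(),int(x['pixels'].sum()),np.round(atz(C[n],x['centre'],0.),3).tolist()[:2]) for x in r[:4]])
for n in C:
  im=cv2.imread(f'pics/{n}0.png'); 
  a=im[140:350,215:355] if n=='scene' else im[190:300,140:420]
  cv2.imwrite(f'pics/{n}0c.png',cv2.resize(a,None,fx=2.8,fy=2.8,interpolation=cv2.INTER_CUBIC))
E
```

```text
scene tag [(0.69, [252.0, 219.0], 445, [0.462, 0.185]), (0.65, [289.1, 223.7], 316, [0.559, 0.171])]
scene tag_hole [(0.56, [250.3, 217.5], 402, [0.457, 0.189]), (0.53, [288.5, 224.7], 276, [0.558, 0.168])]
scene tag_top [(0.93, [248.4, 214.3], 424, [0.452, 0.199]), (0.59, [289.0, 226.2], 250, [0.559, 0.163])]
scene cradle [(0.49, [252.6, 236.2], 312, [0.465, 0.134]), (0.24, [255.5, 296.0], 1044, [0.479, -0.026])]
scene hook_stand [(0.78, [262.8, 183.5], 901, [0.487, 0.3]), (0.5, [264.2, 307.9], 3137, [0.5, -0.055])]
scene hook_peg [(0.65, [321.6, 228.2], 201, [0.644, 0.158]), (0.58, [262.5, 184.4], 1010, [0.486, 0.297])]
scene station [(0.7, [263.3, 306.3], 3126, [0.498, -0.051])]
scene paddle_pad [(0.73, [249.8, 214.3], 376, [0.455, 0.199]), (0.7, [260.6, 294.9], 1017, [0.491, -0.023]), (0.45, [334.4, 291.1], 258, [0.666, -0.014]), (0.27, [319.7, 230.6], 216, [0.639, 0.151])]
scene tape [(0.67, [331.5, 278.5], 299, [0.661, 0.018]), (0.5, [251.2, 236.9], 288, [0.462, 0.131]), (0.42, [261.6, 186.0], 790, [0.484, 0.291])]
scene driver [(0.58, [319.8, 226.3], 185, [0.639, 0.164])]
scene marker []
top tag [(0.65, [264.1, 263.0], 262, [0.453, 0.139]), (0.48, [270.4, 215.7], 219, [0.551, 0.128])]
top tag_hole [(0.59, [265.7, 213.2], 274, [0.556, 0.138]), (0.5, [259.7, 260.8], 280, [0.458, 0.148])]
top tag_top [(0.79, [264.1, 213.9], 233, [0.555, 0.141]), (0.56, [265.1, 262.9], 220, [0.454, 0.137])]
top cradle [(0.8, [252.6, 253.2], 343, [0.473, 0.163])]
top hook_stand [(0.72, [187.7, 243.4], 1675, [0.491, 0.298])]
top hook_peg [(0.95, [189.1, 246.7], 1665, [0.484, 0.295])]
top station [(0.58, [354.4, 245.1], 3830, [0.493, -0.048])]
top paddle_pad []
top tape [(0.6, [323.7, 163.9], 333, [0.662, 0.018])]
top driver [(0.82, [254.6, 172.2], 365, [0.642, 0.163])]
top marker [(0.77, [174.2, 165.3], 356, [0.653, 0.332])]
```

View pics/scene0c.png

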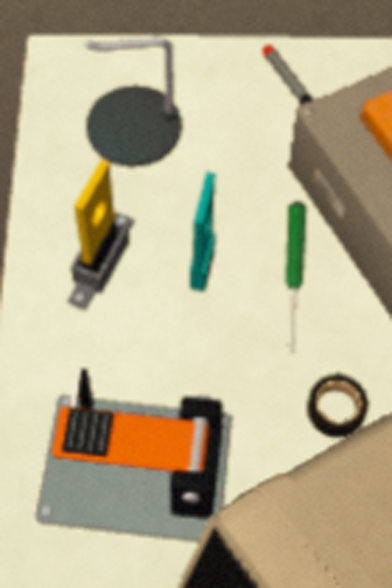

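View pics/top0c.png

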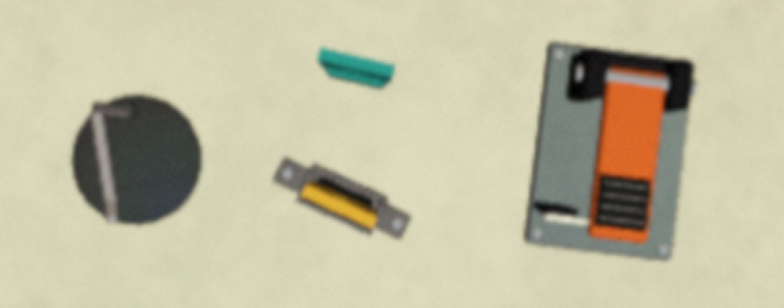

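```bash
python3 - <<'E'
from h import *
S=cal('scene');T=cal('top')
def s(x,y):return (215+x/2.8,140+y/2.8)
def t(x,y):return (140+x/2.8,190+y/2.8)
P=lambda n,v:print(n,np.round(v[0],4),np.round(v[1],4))
P('ear+',tri((S,s(124,222)),(T,t(287,173))));P('ear-',tri((S,s(80,297)),(T,t(398,222))))
P('tagtop',tri((S,s(93,183)),(T,t(337,210))))
P('tagL',tri((S,s(108,162)),(T,t(302,190))))
P('tagR',tri((S,s(78,205)),(T,t(373,228))))
P('pegfree',tri((S,s(88,44)),(T,t(112,220))))
P('pegbend',tri((S,s(168,42)),(T,t(98,110))))
P('foot c',tri((S,s(134,125)),(T,t(137,159))))
P('pad',tri((S,s(87,432)),(T,t(623,203))))
# station base corners at z .012
for p in [(550,45),(691,62),(668,258),(528,240)]: print(np.round(atz(T,t(*p),.012),4))
E
```

```text
ear+ [ 0.4783  0.1845 -0.0012] [0.0026 0.0026]
ear- [0.4429 0.1021 0.0059] [0.0015 0.0015]
tagtop [0.4589 0.1449 0.1291] [0.0033 0.0033]
tagL [0.4707 0.1676 0.1262] [0.0028 0.0028]
tagR [0.4481 0.1217 0.1322] [0.0033 0.0033]
pegfree [0.4491 0.2879 0.1344] [0.0022 0.0022]
pegbend [0.5195 0.3015 0.1212] [0.0025 0.0025]
foot c [4.856e-01 2.954e-01 3.000e-04] [0.0017 0.0017]
pad [ 0.4617 -0.0498  0.076 ] [0.0013 0.0013]
[ 0.5728 -0.0077  0.012 ]
[ 0.562  -0.1128  0.012 ]
[ 0.4179 -0.0961  0.012 ]
[0.43   0.0072 0.012 ]
```

```bash
cat >> h.py <<'E'
def shift(tgt,yaw_deg=None,o=None):
    o=o or bot.get_obs(); M=R.from_euler('xyz',o['ee_rot']).as_matrix()
    s=M.T@(np.array(tgt)-o['ee_pos'])*100
    y=np.degrees(o['ee_rot'][2]); 
    roll=None if yaw_deg is None else -(((yaw_deg-y)+180)%360-180)
    return np.round(s,2),None if roll is None else round(roll,1)
E
python3 - <<'E'
from h import *
S=cal('scene');T=cal('top')
print(tri((S,(363,290)),(T,(425,168))))
yaw=np.radians(65.5); tx=np.array([np.cos(yaw),np.sin(yaw)])
t=np.array([.4595,.1445])-0.05*tx
print(t,shift([*t,.40],65.5),shift([*t,.28],65.5))
E
```

```text
(array([ 0.64504427, -0.11275297,  0.27189024]), [0.03024417170962134, 0.030244171709621244])
[0.43876534 0.09900194] (array([ 43.93, -52.87, -18.54]), np.float64(-40.4)) (array([ 43.93, -52.87,  -6.54]), np.float64(-40.4))
```

{"op": "carry_out", "data": {"translation": [[0, 0, -4], [0, 0, -8], [0, 0, -12], [0, 0, -16], [2, -2, -18.5], [4, -5, -18.5], [6.5, -8, -18.5], [9, -11, -18.5], [11.5, -14, -18.5], [14, -17, -18.5]], "roll": [0, 0, 0, 0, 0, 0, -4, -8, -12, -16], "fingers": [1, 1, 1, 1, 1, 1, 1, 1, 1, 1]}}

```text
time: 2.18
ee_pos: [0.3197, -0.3509, 0.3997]
ee_rot: [3.141, 0.0, 0.72]
contact_force: [0.5, -0.3, -0.4]
opening: 1.003
```

```bash
python3 - <<'E'
from h import *
print(bot.get_obs()['ee_pos'],bot.get_obs()['joints'],shift([.439,.099,.40],65.5),shift([.439,.099,.28],65.5))
E
```

```text
[ 0.31966095 -0.35086394  0.39971273] [-9.71207470e-01  1.21197089e-01  1.60856551e+00  3.03340064e-05
  1.41143330e+00 -1.20503262e-01] (array([ 38.64, -25.95,  -0.04]), np.float64(-24.2)) (array([ 38.64, -25.95,  11.96]), np.float64(-24.2))
```

{"op": "carry_out", "data": {"translation": [[3.2, -2.2, 0], [6.4, -4.4, 0], [9.6, -6.5, 0], [12.8, -8.7, 0], [16, -10.9, 0], [19.2, -13, 0], [22.4, -15.1, 0], [25.6, -17.3, 0], [28.8, -19.4, 0], [32, -21.6, 1]], "roll": [-3, -6, -9, -12, -15, -18, -21, -24, -24, -24], "fingers": [1, 1, 1, 1, 1, 1, 1, 1, 1, 1]}}

```text
time: 3.02
ee_pos: [0.4182, 0.0245, 0.3911]
ee_rot: [3.138, -0.001, 1.139]
contact_force: [0.6, -0.6, -0.4]
opening: 0.998
```

```bash
python3 - <<'E'
from h import *
print(bot.get_obs()['ee_pos'],bot.get_obs()['joints'],shift([.439,.099,.40],65.5),shift([.439,.099,.28],65.5))
E
```

```text
[0.41824082 0.02445434 0.39109767] [-9.93292923e-02  2.95926409e-02  1.73205339e+00 -3.40827949e-04
  1.37615819e+00  3.32243723e-01] (array([ 7.64, -1.23, -0.89]), np.float64(-0.2)) (array([ 7.63, -1.27, 11.11]), np.float64(-0.2))
```

{"op": "carry_out", "data": {"translation": [[2.5, -0.4, 2.5], [5, -0.8, 5.5], [7.6, -1.25, 8.5], [7.6, -1.25, 11], [7.6, -1.25, 11], [7.6, -1.25, 11]], "roll": [0, 0, 0, 0, 0, 0], "fingers": [1, 1, 1, 1, 1, 1]}}

```text
time: 3.52
ee_pos: [0.4388, 0.0987, 0.2811]
ee_rot: [3.14, 0.0, 1.14]
contact_force: [-0.2, -0.6, 1.2]
opening: 0.998
```

```bash
python3 - <<'E'
from h import *
o=bot.get_obs(); im=bot.capture('wrist'); cv2.imwrite('pics/w1.png',im[:,:,::-1]); C=cal('wrist',o); print(o['ee_pos'],o['ee_rot'],o['qd'])
for t in ['tag','cradle','hook_stand','tag_hole']:
    print(t,[(round(x['confidence'],2),np.round(x['centre'],1).tolist(),int(x['pixels'].sum())) for x in bot.trace(t,'wrist')])
print(proj(C,[[.4585,.1445,.13],[.4707,.168,.134],[.4481,.121,.134],[.478,.1845,.004],[.443,.102,.004],[.4491,.288,.134],[.5195,.3015,.12]]))
E
```

```text
[0.43884822 0.09865542 0.28108121] [3.13957900e+00 1.13542230e-04 1.13988303e+00] [-0.02162831 -0.03692351 -0.04053298  0.00131154  0.01714023 -0.00018042]
tag [(0.93, [280.1, 133.7], 790), (0.66, [377.2, 101.0], 2384)]
cradle []
hook_stand [(0.75, [245.6, 17.7], 2389)]
tag_hole [(0.72, [373.7, 99.3], 2234), (0.65, [275.1, 135.2], 696)]
[[278.80091187 137.28880351]
 [280.27707063 104.53289871]
 [279.28457823 168.28416046]
 [279.83263116  91.40097023]
 [282.15197885 169.72666755]
 [186.2549665  -36.25683475]
 [264.79313772 -92.67389922]]
```

View pics/w1.png

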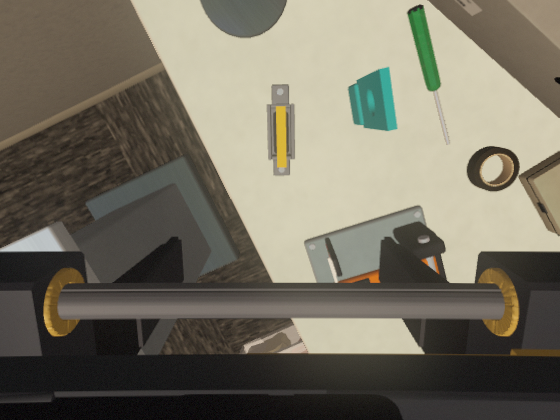

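```bash
python3 - <<'E'
from h import *
im=cv2.imread('pics/w1.png'); hsv=cv2.cvtColor(im,cv2.COLOR_BGR2HSV)
m=cv2.inRange(hsv,(18,140,110),(35,255,255)); m[:,:230]=0;m[:,330:]=0;m[220:]=0
ys,xs=np.nonzero(m); print(len(ys),xs.min(),xs.max(),ys.min(),ys.max())
print(cv2.minAreaRect(np.c_[xs,ys].astype(np.float32)))
o=bot.get_obs(); C=cal('wrist',o)
T=cal('top');S=cal('scene')
c=cv2.minAreaRect(np.c_[xs,ys].astype(np.float32))[0]
print('wrist top centre at z.134',atz(C,c,.134))
for e in [(280,93),(281.5,171)]: print(atz(C,e,.004))
a=atz(C,(281,106.5),.134);b=atz(C,(282,167),.134);print(a,b,np.degrees(np.arctan2(-(a-b)[0],(a-b)[1])))
cv2.imwrite('pics/w1c.png',cv2.resize(im[70:190,230:340],None,fx=5,fy=5,interpolation=cv2.INTER_CUBIC))
E
```

```text
575 276 286 106 166
((280.907958984375, 136.00242614746094), (60.1896858215332, 9.707165718078613), 88.49256896972656)
wrist top centre at z.134 [0.46205931 0.14429328 0.134     ]
[0.47959244 0.18240893 0.004     ]
[0.44352897 0.10027456 0.004     ]
[0.47210268 0.16582338 0.134     ] [0.45199287 0.12031012 0.134     ] -23.837997356091854
```

View pics/w1c.png

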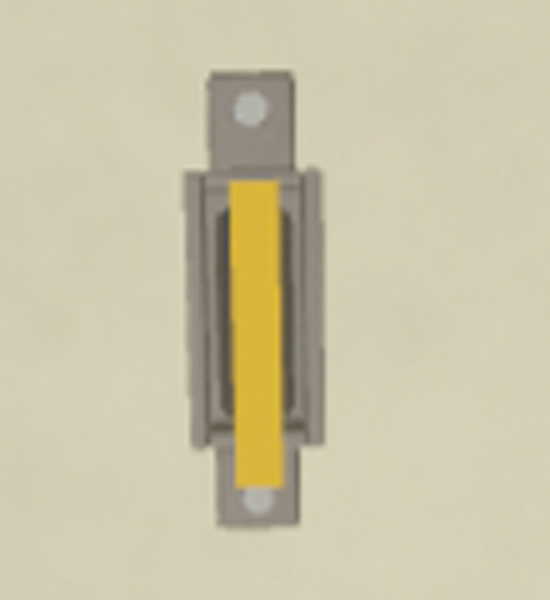

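```bash
python3 - <<'E'
from h import *
print(shift([.465,.19,.32],80))
E
```

```text
(array([ 9.42, -1.52, -3.73]), np.float64(-14.8))
```

{"op": "carry_out", "data": {"translation": [[3.2, -0.5, -1.2], [6.3, -1, -2.4], [9.4, -1.5, -3.7], [9.4, -1.5, -3.7], [9.4, -1.5, -3.7], [9.4, -1.5, -3.7]], "roll": [-5, -10, -15, -15, -15, -15], "fingers": [1, 1, 1, 1, 1, 1]}}

```text
time: 4.27
ee_pos: [0.4648, 0.1892, 0.3199]
ee_rot: [3.135, -0.0, 1.399]
contact_force: [-0.2, 0.3, 0.5]
opening: 1.002
```

```bash
python3 - <<'E'
from h import *
o=bot.get_obs(); im=bot.capture('wrist'); cv2.imwrite('pics/w2.png',im[:,:,::-1]); C=cal('wrist',o); print(o['ee_pos'],o['ee_rot'],o['qd'])
for t in ['hook_stand','hook_peg']:
    print(t,[(round(x['confidence'],2),np.round(x['centre'],1).tolist(),int(x['pixels'].sum())) for x in bot.trace(t,'wrist')])
print(proj(C,[[.4491,.288,.137],[.5195,.3015,.126],[.4856,.2954,0]]))
im=im[:,:,::-1]
cv2.imwrite('pics/w2c.png',cv2.resize(im[0:200,180:440],None,fx=3,fy=3,interpolation=cv2.INTER_CUBIC))
E
```

```text
[0.46481152 0.18922104 0.31986182] [ 3.13510776e+00 -4.35671611e-04  1.39892186e+00] [-0.01606462 -0.00123079  0.01410797  0.00078573 -0.00375014  0.00013879]
hook_stand [(0.65, [282.6, 82.0], 5124)]
hook_peg [(0.87, [280.3, 79.1], 5036)]
[[243.15679404  84.4808591 ]
 [317.42754958  55.91571867]
 [280.76523795  82.00508153]]
```

View pics/w2c.png

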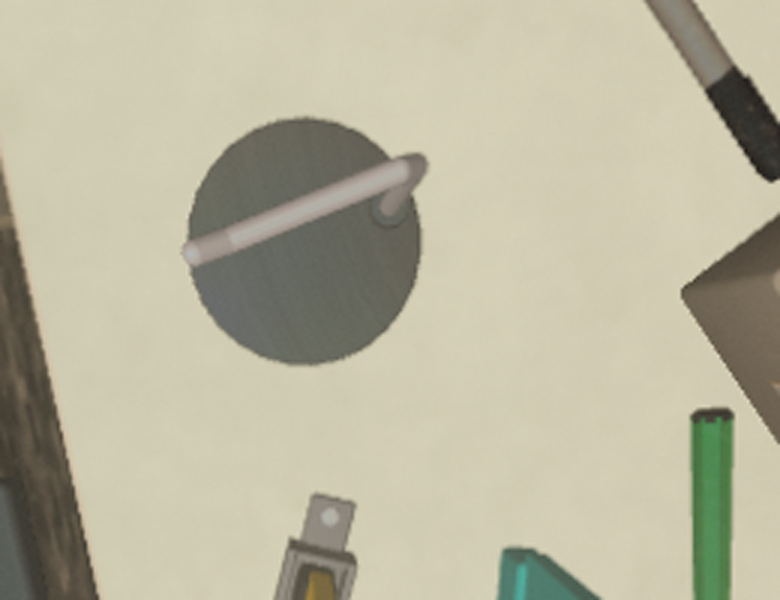

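```bash
python3 - <<'E'
from h import *
C=cal('wrist');T=cal('top');S=cal('scene')
def s(x,y):return (215+x/2.8,140+y/2.8)
def t(x,y):return (140+x/2.8,190+y/2.8)
w=lambda x,y:(180+x/3,y/3)
a=tri((C,w(190,254)),(S,s(87,45)),(T,t(112,220)));b=tri((C,w(408,165)),(S,s(168,42)),(T,t(98,110)))
print(a,b)
fc=atz(C,w(305,240.5),.006);print('foot',fc)
A=atz(C,w(190,254),.137);B=atz(C,w(228,240),.132);D=atz(C,w(402,168),.1265);print(A,B,D)
d=(D-B);print(np.degrees(np.arctan2(d[1],d[0])),np.linalg.norm(D-B),np.linalg.norm((D-A)))
print(shift([.461,.1445,.18],66.2),shift([.461,.1445,.106],66.2))
E
```

```text
(array([0.44868927, 0.28788263, 0.13309667]), [0.00036213230309180766, 0.0015631466333279333, 0.0018788097827508875]) (array([0.51935559, 0.3022788 , 0.12006808]), [0.0005165767278699782, 0.0026460723753240693, 0.002438873654043214])
foot [0.48691071 0.29631562 0.006     ]
[0.44929478 0.28735261 0.137     ] [0.4610064  0.28976954 0.132     ] [0.51639425 0.30136652 0.1265    ]
11.825623403461762 0.05685555025397027 0.06934679367311877
(array([-4.43,  0.3 , 13.96]), np.float64(13.9)) (array([-4.43,  0.25, 21.36]), np.float64(13.9))
```

{"op": "carry_out", "data": {"translation": [[-1.5, 0.1, 3], [-3, 0.2, 6], [-4.4, 0.3, 9], [-4.4, 0.3, 12], [-4.4, 0.3, 13], [-4.4, 0.3, 13], [-4.4, 0.3, 13]], "roll": [5, 10, 14, 14, 14, 14, 14], "fingers": [0.6, 0.6, 0.6, 0.6, 0.6, 0.6, 0.6]}}

```text
time: 5.0
ee_pos: [0.4611, 0.1443, 0.1897]
ee_rot: [3.136, -0.001, 1.153]
contact_force: [0.8, 0.0, 0.8]
opening: 0.608
```

```bash
python3 - <<'E'
from h import *
o=bot.get_obs(); im=bot.capture('wrist'); cv2.imwrite('pics/w3.png',im[:,:,::-1]);print(o['ee_pos'],o['ee_rot'],o['opening'])
print(shift([.461,.1445,.106],66.2))
C=cal('wrist',o); print(proj(C,[[.4721,.1658,.134],[.461,.1445,.134],[.452,.1203,.134],[*o['ee_pos']]]))
E
```

```text
[0.46110609 0.14427259 0.18970764] [ 3.13643040e+00 -1.37111310e-03  1.15255293e+00] 0.6082050701481124
(array([-0.04, -0.09,  8.44]), np.float64(-0.1))
[[282.50072939 188.57867591]
 [280.12049321 226.0126854 ]
 [282.65033848 264.29189039]
 [281.02473816 258.87030449]]
```

View pics/w3.png

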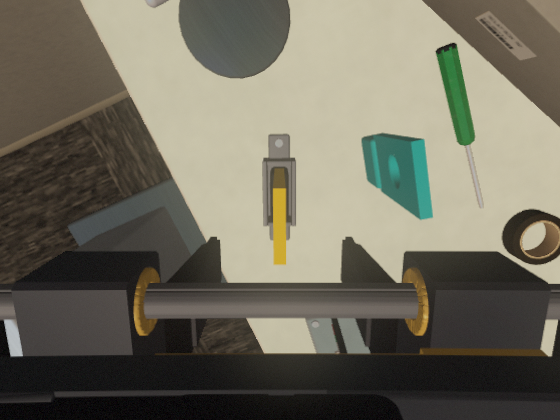

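{"op": "carry_out", "data": {"translation": [[0, -0.1, 2.5], [0, -0.1, 5], [0, -0.1, 7], [0, -0.1, 8.4], [0, -0.1, 8.4], [0, -0.1, 8.4]], "roll": [0, 0, 0, 0, 0, 0], "fingers": [0.6, 0.6, 0.6, 0.6, 0.6, 0.6]}}

```text
time: 5.55
ee_pos: [0.4616, 0.1449, 0.1072]
ee_rot: [3.135, -0.003, 1.153]
contact_force: [0.9, 1.0, 0.7]
opening: 0.594
```

{"op": "carry_out", "data": {"translation": [[0, 0, 0], [0, 0, 0], [0, 0, 0], [0, 0, 0], [0, 0, 0], [0, 0, 0], [0, 0, 0], [0, 0, 0], [0, 0, 0], [0, 0, 0]], "roll": [0, 0, 0, 0, 0, 0, 0, 0, 0, 0], "fingers": [0, 0, 0, 0, 0, 0, 0, 0, 0, 0], "newtons": 25}}

```text
time: 6.38
ee_pos: [0.4616, 0.1449, 0.1072]
ee_rot: [3.135, -0.003, 1.153]
contact_force: [-0.3, -0.9, 0.8]
opening: 0.082
```

{"op": "carry_out", "data": {"translation": [[0, 0, -1.5], [0, 0, -3], [0, 0, -5], [0, 0, -8], [0, 0, -11], [0, 0, -14], [0, 0, -14], [0, 0, -14]], "roll": [0, 0, 0, 0, 0, 0, 0, 0], "fingers": [0, 0, 0, 0, 0, 0, 0, 0]}}

```text
time: 7.05
ee_pos: [0.4608, 0.1451, 0.2482]
ee_rot: [3.132, -0.004, 1.153]
contact_force: [-0.4, -0.2, -1.1]
opening: 0.081
```

```bash
python3 - <<'E'
from h import *
o=bot.get_obs(); ims={n:bot.capture(n) for n in('scene','top','wrist')}
print(o['ee_pos'],o['ee_rot'],o['opening'])
a=ims['scene'][100:350,200:380];b=ims['top'][150:330,120:400]
cv2.imwrite('pics/s4.png',cv2.resize(a[:,:,::-1],None,fx=2.4,fy=2.4,interpolation=cv2.INTER_CUBIC))
cv2.imwrite('pics/t4.png',cv2.resize(b[:,:,::-1],None,fx=2.4,fy=2.4,interpolation=cv2.INTER_CUBIC))
cv2.imwrite('pics/w4.png',ims['wrist'][:,:,::-1])
E
```

```text
[0.46082331 0.14510851 0.24817052] [ 3.13235314 -0.004069    1.15305112] 0.08134056638929218
```

View pics/s4.png

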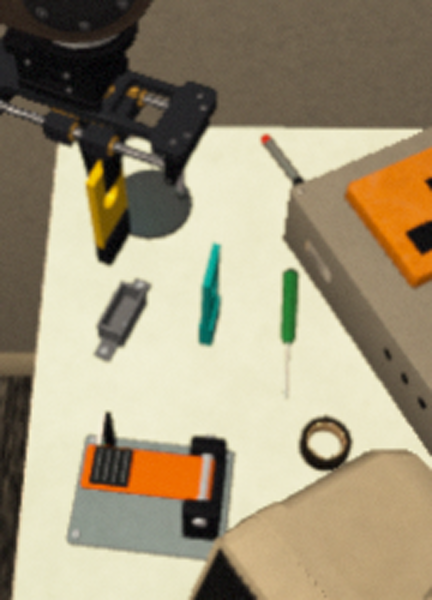

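View pics/t4.png

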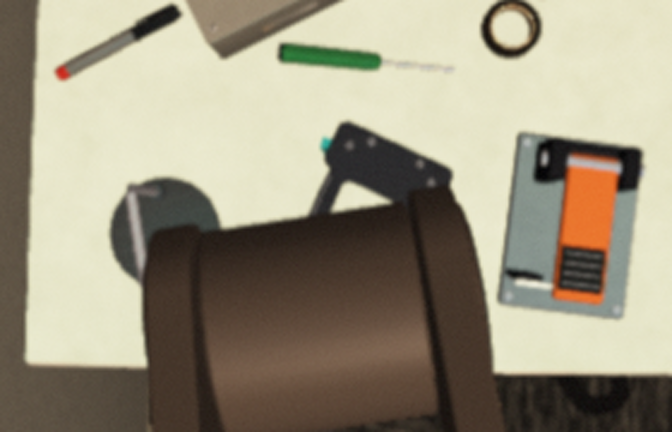

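View pics/w4.png

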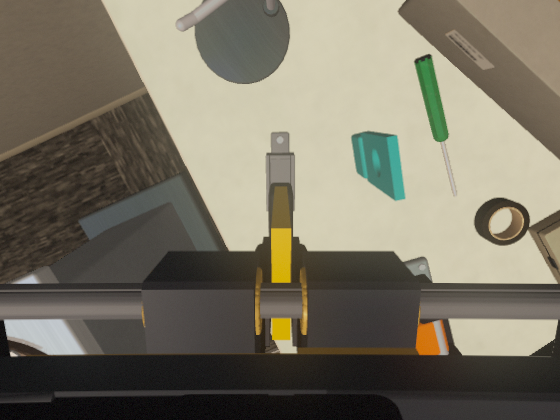

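```bash
python3 - <<'E'
from h import *
C=cal('wrist');o=bot.get_obs();M=R.from_euler('xyz',o['ee_rot']).as_matrix()
P=[[.025,y,-.027] for y in(-.004,.004)]+[[-.025,y,-.027] for y in(-.004,.004)]+[[.025,y,.067] for y in(-.004,.004)]+[[.022,y,.103] for y in(-.008,.008)]
print(proj(C,[M@np.array(p)+o['ee_pos'] for p in P]))
im=cv2.imread('pics/w4.png');cv2.imwrite('pics/w4c.png',cv2.resize(im[170:370,220:340],None,fx=4,fy=4))
S=cal('scene')
P=[[0,0,.018]]+[[x,0,z] for x in(-.025,.025) for z in(-.027,.067)]+[[x,y,.103] for x in (-.022,.022) for y in(-.008,.008)]
print((proj(S,[M@np.array(p)+o['ee_pos'] for p in P])-[200,100])*2.4)
E
```

```text
[[271.09656943 225.15618241]
 [291.10734046 225.1360375 ]
 [271.87680138 336.72227158]
 [290.45839    336.70087861]
 [274.61256004 183.86328396]
 [287.04616451 183.85144785]
 [269.94458647 179.31524824]
 [291.60680914 179.29477446]]
[[105.82122433 192.17720636]
 [ 87.65471863 182.27012961]
 [ 97.57130465 244.64495858]
 [115.04414413 139.0352142 ]
 [122.23358721 203.48635918]
 [ 94.79502022 260.19670015]
 [110.00297041 266.10899201]
 [115.83039032 224.81518918]
 [130.76864444 230.45411118]]
```

View pics/w4c.png

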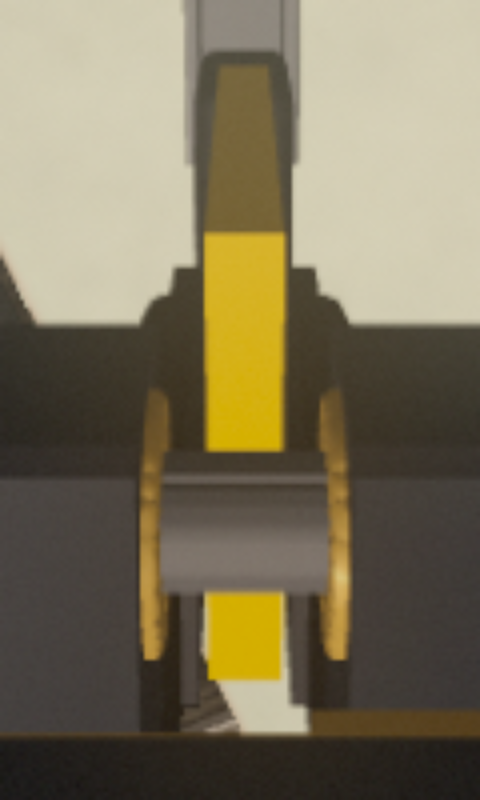

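```bash
python3 - <<'E'
from h import *
print(shift([.4127,.282,.2482],101.5))
E
```

```text
(array([10.61, -9.88, -0.26]), np.float64(-35.4))
```

{"op": "carry_out", "data": {"translation": [[1.5, -1.4, 0], [3, -2.8, 0], [4.5, -4.2, 0], [6, -5.6, 0], [7.5, -7, 0], [9, -8.4, 0], [10.6, -9.9, 0], [10.6, -9.9, 0], [10.6, -9.9, 0], [10.6, -9.9, 0]], "roll": [-5, -10, -15, -20, -25, -30, -35.4, -35.4, -35.4, -35.4], "fingers": [0, 0, 0, 0, 0, 0, 0, 0, 0, 0]}}

```text
time: 8.03
ee_pos: [0.4124, 0.2815, 0.2447]
ee_rot: [3.138, 0.003, 1.769]
contact_force: [0.5, -0.0, -1.5]
opening: 0.082
```

```bash
python3 - <<'E'
from h import *
o=bot.get_obs(); im=bot.capture('wrist');C=cal('wrist',o); print(o['ee_pos'],o['ee_rot'],o['opening'])
print(shift([.4127,.282,.151],101.5))
cv2.imwrite('pics/w5.png',im[:,:,::-1])
O=np.array([.4865,.2955]);y=np.radians(11.5);X=np.array([np.cos(y),np.sin(y)])
print(proj(C,[[*(O+x*X),z] for x,z in[(-.036,.137),(-.026,.132),(.03,.126)]]))
E
```

```text
[0.41240729 0.28150355 0.24468333] [3.13825069e+00 2.54531427e-03 1.76929651e+00] 0.08166153014234584
(array([ 0.09, -0.01,  9.39]), np.float64(-0.2))
[[331.77062364 207.57715132]
 [343.75451046 205.9865621 ]
 [413.32962788 203.92264248]]
```

View pics/w5.png

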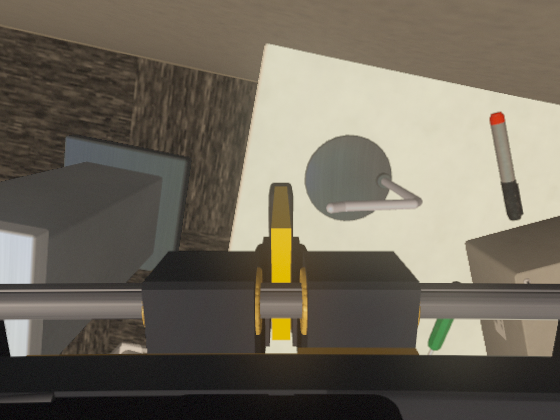

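{"op": "carry_out", "data": {"translation": [[0.1, 0, 2], [0.1, 0, 4.5], [0.1, 0, 7], [0.1, 0, 9.4], [0.1, 0, 9.4], [0.1, 0, 9.4]], "roll": [-0.2, -0.2, -0.2, -0.2, -0.2, -0.2], "fingers": [0, 0, 0, 0, 0, 0]}}

```text
time: 8.58
ee_pos: [0.4129, 0.2813, 0.1505]
ee_rot: [3.14, 0.003, 1.771]
contact_force: [0.0, -0.9, -0.8]
opening: 0.085
```

```bash
python3 - <<'E'
from h import *
o=bot.get_obs(); ims={n:bot.capture(n) for n in('scene','wrist')};C=cal('wrist',o); print(o['ee_pos'],o['ee_rot'],o['contact_force'])
cv2.imwrite('pics/w6.png',ims['wrist'][:,:,::-1])
cv2.imwrite('pics/s6.png',cv2.resize(ims['scene'][100:260,200:340,::-1],None,fx=4,fy=3.75,interpolation=cv2.INTER_CUBIC))
O=np.array([.4865,.2955]);y=np.radians(11.5);X=np.array([np.cos(y),np.sin(y)])
print(proj(C,[[*(O+x*X),z] for x,z in[(-.036,.137),(-.026,.132),(.03,.126)]]))
t=O+np.array([-.199,.98])*.0014
for x in(-.075,-.04,-.0):print(x,shift([*(t+x*X),.151],101.5))
E
```

```text
[0.41285691 0.28132485 0.15051798] [3.14008740e+00 3.07012264e-03 1.77051262e+00] [ 0.00095599 -0.92904135 -0.79596266]
[[355.69933788 250.5605639 ]
 [372.63978743 247.24339117]
 [473.02744894 243.45209308]]
-0.075 (array([ 0.01, -0.08,  0.11]), np.float64(-0.0))
-0.04 (array([0.01, 3.42, 0.13]), np.float64(-0.0))
-0.0 (array([0.01, 7.42, 0.15]), np.float64(-0.0))
```

View pics/w6.png

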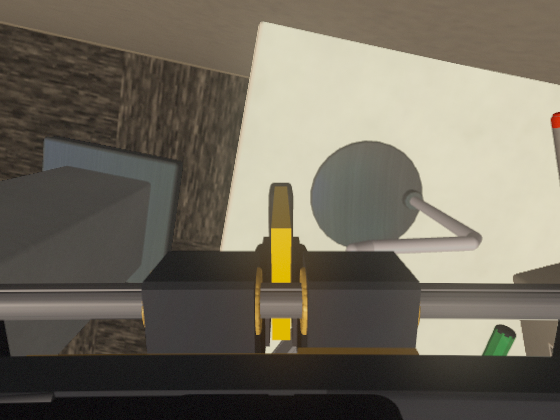

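View pics/s6.png

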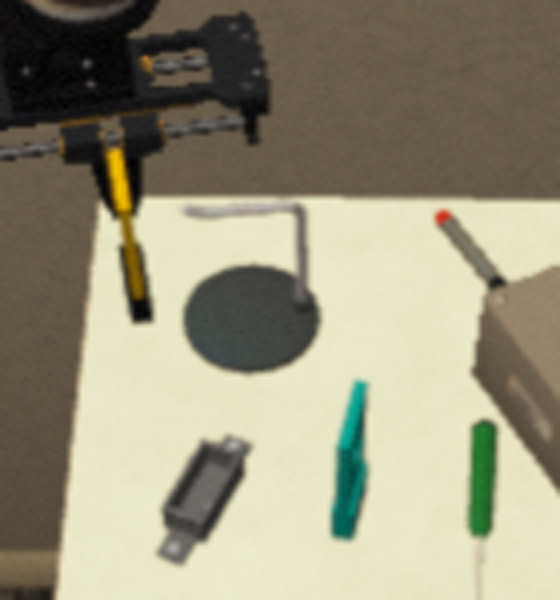

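{"op": "carry_out", "data": {"translation": [[0, 1, 0.1], [0, 2, 0.1], [0, 3, 0.1], [0, 3.7, 0.1], [0, 4.4, 0.1], [0, 4.4, 0.1]], "roll": [0, 0, 0, 0, 0, 0], "fingers": [0, 0, 0, 0, 0, 0]}}

```text
time: 9.18
ee_pos: [0.4581, 0.291, 0.1513]
ee_rot: [3.136, 0.002, 1.771]
contact_force: [0.0, -0.9, -1.0]
opening: 0.082
```

```bash
python3 - <<'E'
from h import *
o=bot.get_obs(); ims={n:bot.capture(n) for n in('scene','wrist')};C=cal('wrist',o); print(o['ee_pos'],o['ee_rot'],o['contact_force'])
cv2.imwrite('pics/w7.png',ims['wrist'][:,:,::-1])
cv2.imwrite('pics/s7.png',cv2.resize(ims['scene'][100:260,200:340,::-1],None,fx=4,fy=3.75,interpolation=cv2.INTER_CUBIC))
O=np.array([.4865,.2955]);y=np.radians(11.5);X=np.array([np.cos(y),np.sin(y)])
t=O+np.array([-.199,.98])*.0014
for x in(-.0,):print(x,shift([*(t+x*X),.151],101.5))
E
```

```text
[0.45811839 0.291018   0.15126448] [3.13582615e+00 1.92658661e-03 1.77081983e+00] [ 6.57479083e-05 -9.08580562e-01 -1.04477943e+00]
-0.0 (array([0.02, 3.02, 0.02]), np.float64(-0.0))
```

View pics/s7.png

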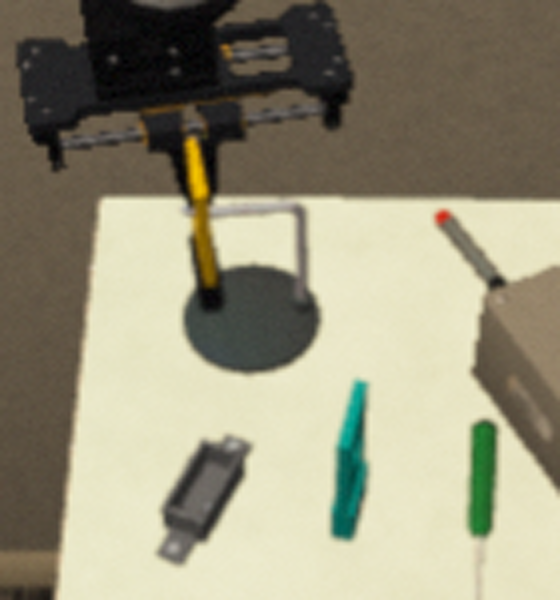

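View pics/w7.png

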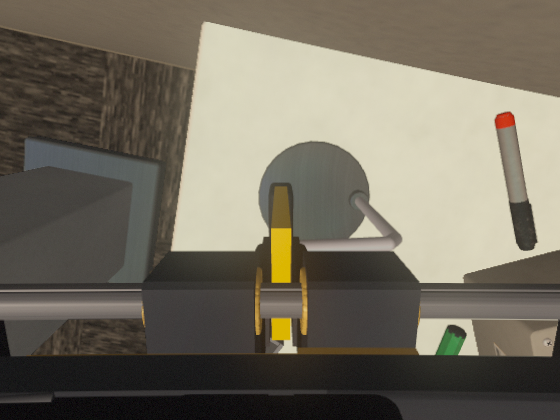

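{"op": "carry_out", "data": {"translation": [[0, 0.8, 0], [0, 1.6, 0], [0, 2.4, 0], [0, 3, 0], [0, 3, 0], [0, 3, 0.3], [0, 3, 0.6], [0, 3, 0.9], [0, 3, 0.9], [0, 3, 0.9]], "roll": [0, 0, 0, 0, 0, 0, 0, 0, 0, 0], "fingers": [0, 0, 0, 0, 0, 0, 0, 0, 0, 0]}}

```text
time: 10.12
ee_pos: [0.4858, 0.2966, 0.142]
ee_rot: [3.138, 0.002, 1.771]
contact_force: [-0.1, -0.6, 0.6]
opening: 0.081
```

{"op": "carry_out", "data": {"translation": [[0, 0, 0.15], [0, 0, 0.3], [0, 0, 0.3]], "roll": [0, 0, 0], "fingers": [0, 0, 0]}}

```text
time: 10.37
ee_pos: [0.4859, 0.2967, 0.1393]
ee_rot: [3.137, 0.002, 1.771]
contact_force: [-1.0, 0.1, 3.9]
opening: 0.085
```

{"op": "carry_out", "data": {"translation": [[0, 0, -0.1], [0, 0, -0.1], [0, 0, -0.1], [0, 0, -0.1], [0, 0, -0.1], [0, 0, -0.1], [0, 0, -0.1], [0, 0, -0.1]], "roll": [0, 0, 0, 0, 0, 0, 0, 0], "fingers": [0, 0, 0.12, 0.2, 0.3, 0.35, 0.35, 0.35]}}

```text
time: 11.03
ee_pos: [0.4859, 0.2967, 0.1403]
ee_rot: [3.137, 0.002, 1.771]
contact_force: [0.6, -0.3, -0.5]
opening: 0.341
```

```bash
python3 - <<'E'
from h import *
o=bot.get_obs(); ims={n:bot.capture(n) for n in('scene','wrist')};print(o['ee_pos'],o['contact_force'],o['opening'])
cv2.imwrite('pics/w8.png',ims['wrist'][:,:,::-1])
cv2.imwrite('pics/s8.png',cv2.resize(ims['scene'][100:260,200:340,::-1],None,fx=4,fy=3.75,interpolation=cv2.INTER_CUBIC))
E
```

```text
[0.48588493 0.29666982 0.14025114] [ 0.55099824 -0.27721898 -0.45533747] 0.3413000790670475
```

View pics/s8.png

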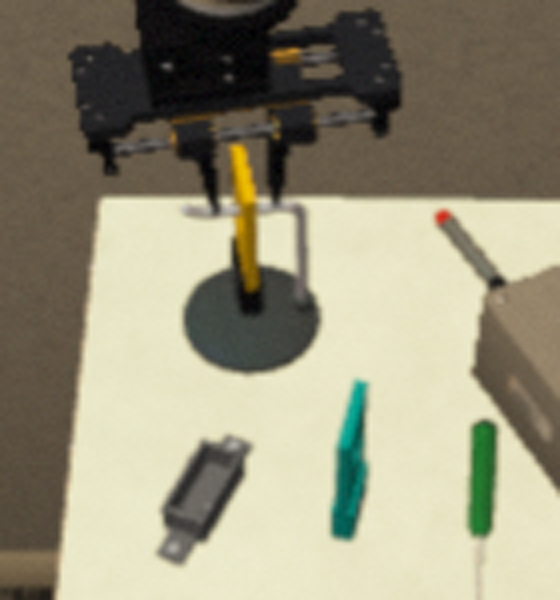

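View pics/w8.png

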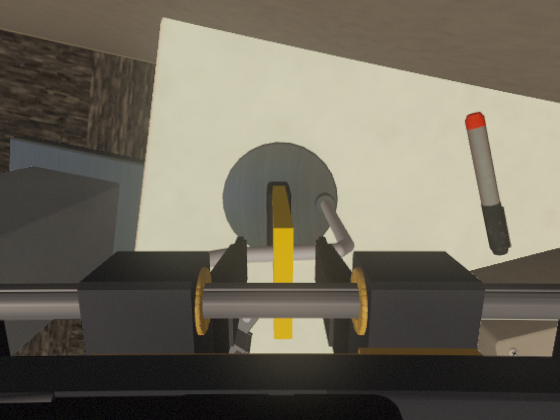

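{"op": "carry_out", "data": {"translation": [[0, 0, -1], [0, 0, -2.5], [0, 0, -4.5], [0, 0, -7], [0, 0, -10], [0, 0, -12], [0, 0, -12]], "roll": [0, 0, 0, 0, 0, 0, 0], "fingers": [0.35, 0.35, 0.35, 0.35, 0.35, 0.35, 0.35]}}

```text
time: 11.72
ee_pos: [0.4864, 0.2974, 0.2653]
ee_rot: [3.13, 0.001, 1.771]
contact_force: [0.4, 1.1, -0.1]
opening: 0.351
```

```bash
python3 - <<'E'
from h import *
o=bot.get_obs(); ims={n:bot.capture(n) for n in('scene','wrist')};print(o['ee_pos'],o['contact_force'],o['opening'])
cv2.imwrite('pics/w9.png',ims['wrist'][:,:,::-1])
cv2.imwrite('pics/s9.png',cv2.resize(ims['scene'][100:350,200:340,::-1],None,fx=4,fy=2.4,interpolation=cv2.INTER_CUBIC))
yaw=np.radians(90-6.3);pad=np.array([.461,-.049]);tx=np.array([np.cos(yaw),np.sin(yaw)])
print(shift([*(pad-.05*tx),.26],90-6.3))
E
```

```text
[0.48642768 0.29744767 0.2653063 ] [ 0.39400295  1.13032738 -0.12590662] 0.351457579819555
(array([-38.17, -10.8 ,   0.13]), np.float64(17.8))
```

View pics/s9.png

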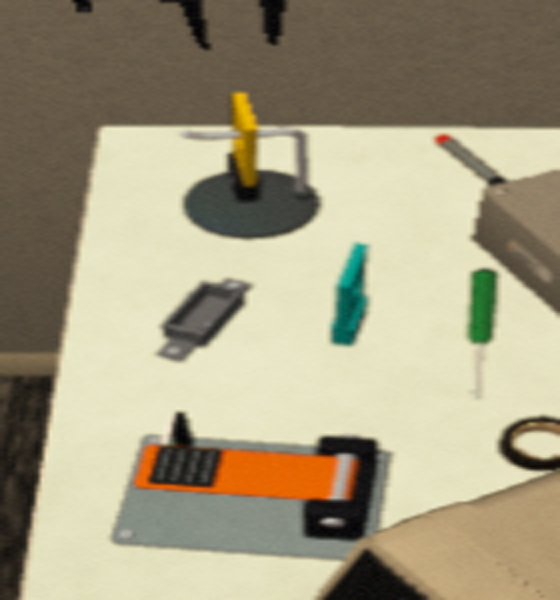

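View pics/w9.png

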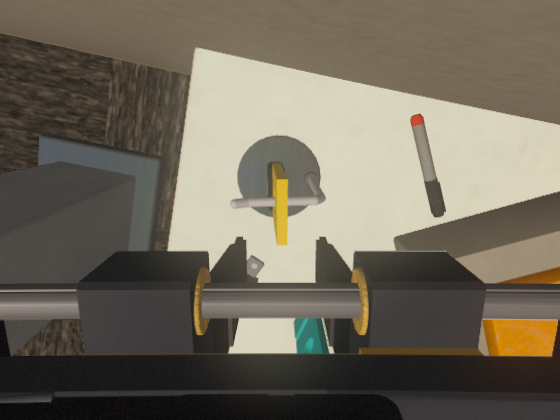

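{"op": "carry_out", "data": {"translation": [[-3, -0.9, 0], [-6.5, -1.9, 0], [-10, -2.9, 0], [-13.5, -3.9, 0], [-17, -4.9, 0], [-20.5, -5.9, 0], [-24, -6.9, 0], [-27.5, -7.9, 0], [-31, -8.9, 0], [-34, -9.7, 0]], "roll": [2, 4, 6, 8, 10, 12, 14, 16, 17.8, 17.8], "fingers": [0, 0, 0, 0, 0, 0, 0, 0, 0, 0]}}

```text
time: 12.65
ee_pos: [0.4569, -0.0576, 0.2604]
ee_rot: [3.137, -0.0, 1.458]
contact_force: [0.2, -0.7, -0.6]
opening: 0.003
```

```bash
python3 - <<'E'
from h import *
yaw=np.radians(90-6.3);pad=np.array([.461,-.049]);tx=np.array([np.cos(yaw),np.sin(yaw)])
print(shift([*(pad-.05*tx),.24],90-6.3), atz(cal('top'),(430,180),.1),atz(cal('top'),(430,240),.1))
E
```

```text
(array([-4.1 ,  0.31,  2.04]), np.float64(-0.2)) [ 0.61921396 -0.17508546  0.1       ] [ 0.50497057 -0.17416777  0.1       ]
```

{"op": "carry_out", "data": {"translation": [[-2, 0.15, 1], [-4.1, 0.3, 2], [-4.1, 0.3, 2], [-4.1, 0.3, 2]], "roll": [0, 0, 0, 0], "fingers": [0, 0, 0, 0]}}

```text
time: 12.98
ee_pos: [0.4547, -0.0991, 0.2393]
ee_rot: [3.14, -0.001, 1.456]
contact_force: [-0.0, 0.5, 0.9]
opening: 0.005
```

```bash
python3 - <<'E'
from h import *
o=bot.get_obs(); im=bot.capture('wrist');C=cal('wrist',o);print(o['ee_pos'],o['ee_rot'],o['contact_force'],o['opening'])
cv2.imwrite('pics/w10.png',im[:,:,::-1])
print([(round(x['confidence'],2),np.round(x['centre'],1).tolist(),int(x['pixels'].sum())) for x in bot.trace('paddle_pad','wrist')])
print(proj(C,[.461,-.049,.08]))
E
```

```text
[ 0.45470225 -0.09912387  0.23932497] [ 3.13981789e+00 -1.03915897e-03  1.45605945e+00] [-0.04505141  0.51181554  0.90258543] 0.005118562598237504
[(0.7, [316.9, 133.5], 6195)]
[[280.96218901 136.20431771]]
```

View pics/w10.png

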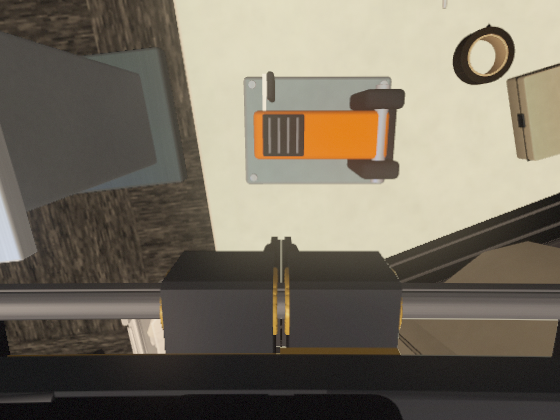

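```bash
python3 - <<'E'
from h import *
o=bot.get_obs();C=cal('wrist',o)
p=[atz(C,(c,r),.080) for c,r in [(263.5,114),(304.5,114),(304.5,157),(263.5,157)]];print(np.round(p,4))
P=np.mean(p,0);e=p[1]-p[0];print(P,np.degrees(np.arctan2(e[1],e[0])),np.linalg.norm(e))
print(shift([*P[:2],.11]),shift([*P[:2],.085]))
E
```

```text
[[ 0.449  -0.0279  0.08  ]
 [ 0.4838 -0.0319  0.08  ]
 [ 0.4803 -0.0683  0.08  ]
 [ 0.4444 -0.0642  0.08  ]]
[ 0.46435936 -0.04805806  0.08      ] -6.500459404750805 0.03507290917769548
(array([ 5.06,  0.3 , 13.03]), None) (array([ 5.06,  0.29, 15.53]), None)
```

{"op": "carry_out", "data": {"translation": [[2, 0.1, 2], [4, 0.2, 5], [5, 0.2, 8], [5, 0.2, 11], [5, 0.2, 13.5], [5, 0.2, 14.5], [5, 0.2, 14.5], [5, 0.2, 14.5]], "roll": [0, 0, 0, 0, 0, 0, 0, 0], "fingers": [0, 0, 0, 0, 0, 0, 0, 0]}}

```text
time: 13.75
ee_pos: [0.4635, -0.0478, 0.0954]
ee_rot: [3.139, -0.001, 1.46]
contact_force: [-0.2, 0.2, 0.7]
opening: 0.003
```

```bash
python3 - <<'E'
from h import *
o=bot.get_obs(); ims={n:bot.capture(n) for n in('scene','wrist')};print(o['ee_pos'],o['ee_rot'],o['contact_force'])
cv2.imwrite('pics/w11.png',ims['wrist'][:,:,::-1])
cv2.imwrite('pics/s11.png',cv2.resize(ims['scene'][140:350,200:340,::-1],None,fx=4,fy=2.8,interpolation=cv2.INTER_CUBIC))
E
```

```text
[ 0.46345291 -0.04777552  0.09539328] [ 3.13863865e+00 -7.53143244e-04  1.45955584e+00] [-0.20248472  0.1504236   0.65395613]
```

View pics/s11.png

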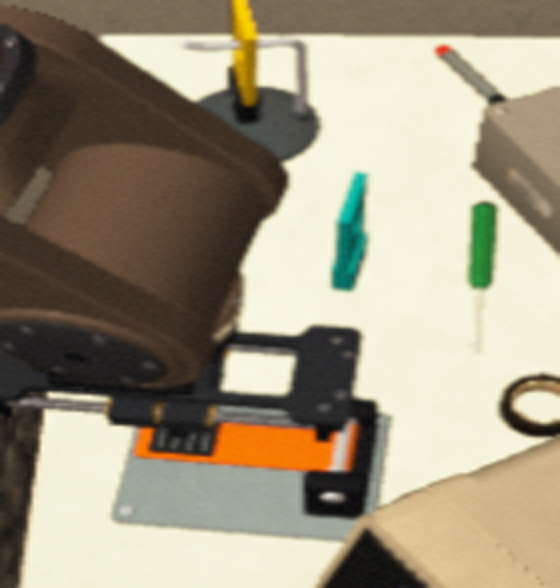

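View pics/w11.png

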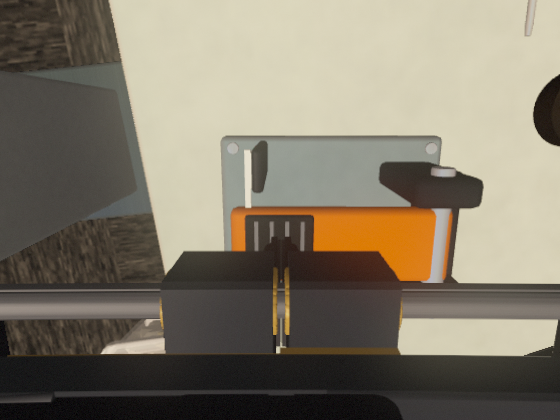

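{"op": "carry_out", "data": {"translation": [[0, 0, 0.6], [0, 0, 1.2], [0, 0, 1.5], [0, 0, 1.7], [0, 0, 1.7]], "roll": [0, 0, 0, 0, 0], "fingers": [0, 0, 0, 0, 0]}}

```text
time: 14.27
ee_pos: [0.4638, -0.0482, 0.079]
ee_rot: [3.137, -0.001, 1.459]
contact_force: [-1.6, -0.2, 3.1]
opening: 0.005
```

{"op": "carry_out", "data": {"translation": [[0, 0, 0.3], [0, 0, 0.6], [0, 0, 0.9], [0, 0, 1.2], [0, 0, 1.2]], "roll": [0, 0, 0, 0, 0], "fingers": [0, 0, 0, 0, 0]}}

```text
time: 14.68
ee_pos: [0.4637, -0.0482, 0.067]
ee_rot: [3.137, -0.001, 1.459]
contact_force: [-1.9, 0.9, 7.0]
opening: 0.004
```

```bash
python3 - <<'E'
from h import *
o=bot.get_obs(); im=bot.capture('wrist');print(o['ee_pos'],o['contact_force'])
cv2.imwrite('pics/w12.png',im[:,:,::-1])
E
```

```text
[ 0.46373791 -0.04822512  0.0669541 ] [-1.92760053  0.88639357  7.01346595]
```

View pics/w12.png

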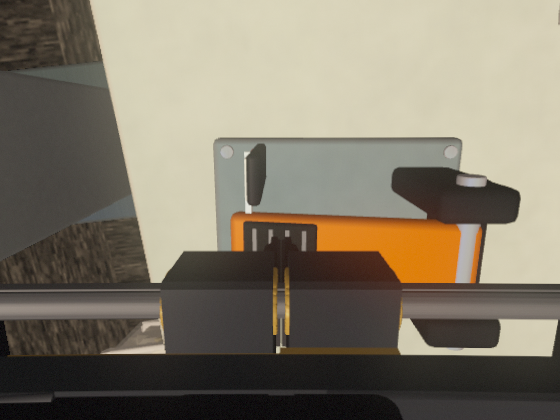

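{"op": "carry_out", "data": {"translation": [[0, 0, 0.2], [0, 0, 0.4], [0, 0, 0.4], [0, 0, 0.4]], "roll": [0, 0, 0, 0], "fingers": [0, 0, 0, 0]}}

```text
time: 15.07
ee_pos: [0.464, -0.0483, 0.0635]
ee_rot: [3.137, -0.001, 1.459]
contact_force: [-1.4, 0.9, 6.9]
opening: 0.005
```

```bash
python3 - <<'E'
from h import *
o=bot.get_obs(); im=bot.capture('wrist');print(o['ee_pos'],o['contact_force']); s=bot.capture('scene');t=bot.capture('top')
cv2.imwrite('pics/w13.png',im[:,:,::-1]);cv2.imwrite('pics/s13.png',s[:,:,::-1]);cv2.imwrite('pics/t13.png',t[:,:,::-1])
b=cv2.imread('pics/w11.png');c=cv2.resize(np.hstack([x[130:270,200:330] for x in(b,cv2.imread('pics/w12.png'),im[:,:,::-1])]),None,fx=2,fy=2,interpolation=cv2.INTER_CUBIC);cv2.imwrite('pics/cmp.png',c)
# model: corner features at tip side of paddle, pad
cen=np.array([.463,-.049]);y=np.radians(-6.4);X=np.array([np.cos(y),np.sin(y)]);Y=np.array([-np.sin(y),np.cos(y)])
H=cen+.085*X
def pt(r,yy,z,th):
    x=-r*np.cos(th)-z*np.sin(th); zz=-r*np.sin(th)+z*np.cos(th); return [*(H+X*x+Y*yy),.072+zz]
for name,pos,ths in [('w11',[.46345,-.04778,.0954],[0]),('w13',o['ee_pos'],[.14,.16,.2,.22,.25,.28])]:
    oo=dict(o);oo['ee_pos']=np.array(pos); C=cal('wrist',oo)
    for th in ths: print(name,th,np.round(proj(C,[pt(.103,.018,.008,th),pt(.067,.018,.008,th),pt(.111,.021,.005,th)]),1).tolist())
E
```

```text
[ 0.4640067  -0.04827575  0.06348557] [-1.36988545  0.92738468  6.94520173]
w11 0 [[245.2, 217.4], [315.1, 217.3], [230.1, 210.4]]
w13 0.14 [[240.4, 226.3], [317.4, 229.2], [225.3, 217.9]]
w13 0.16 [[241.1, 225.1], [317.2, 228.4], [226.5, 216.7]]
w13 0.2 [[242.8, 222.7], [317.0, 226.7], [228.9, 214.4]]
w13 0.22 [[243.8, 221.5], [317.0, 225.9], [230.2, 213.3]]
w13 0.25 [[245.3, 219.9], [317.0, 224.7], [232.2, 211.6]]
w13 0.28 [[247.0, 218.2], [317.2, 223.5], [234.4, 210.1]]
```

View pics/cmp.png

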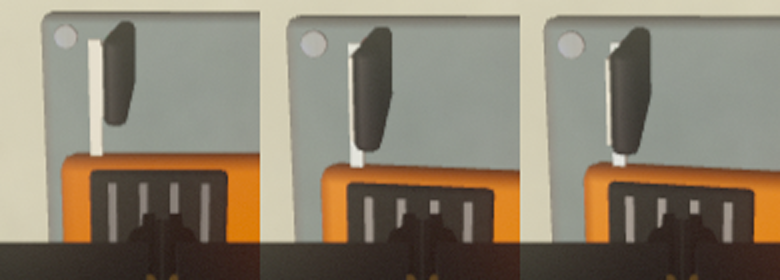

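View pics/s13.png

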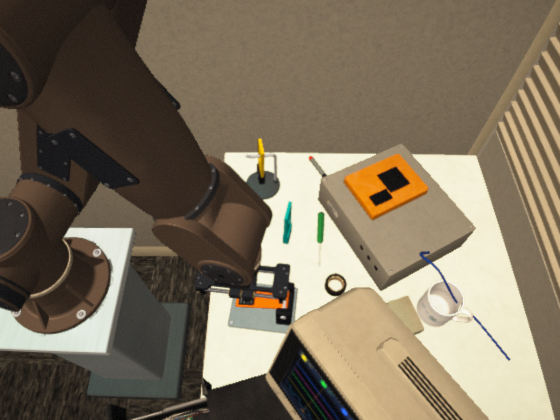

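```bash
python3 - <<'E'
import cv2,numpy as np
v=[]
for n in('w11','w13'):
    v.append(cv2.resize(cv2.imread(f'pics/{n}.png')[195:255,220:330],None,fx=7,fy=5,interpolation=cv2.INTER_CUBIC)); 
c=np.vstack(v)
cv2.imwrite('pics/cmp2.png',c)
E
```

```text
(no output)
```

View pics/cmp2.png

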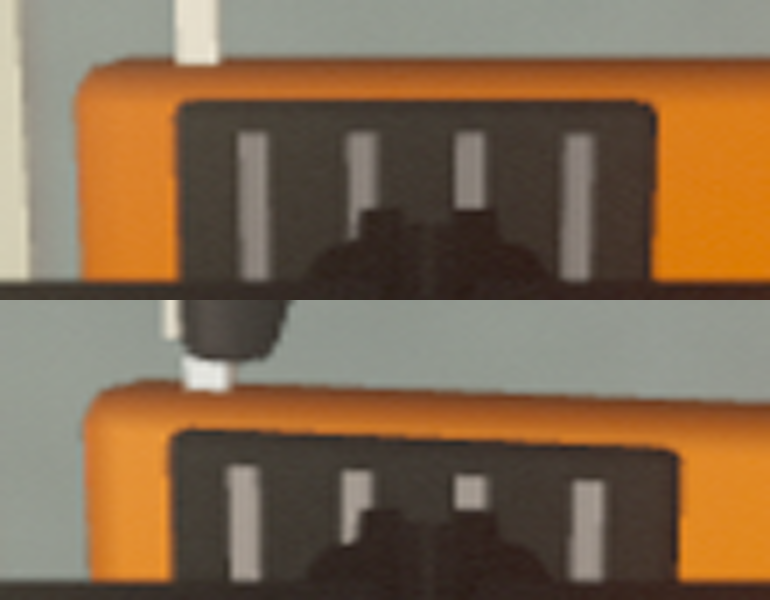

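{"op": "carry_out", "data": {"translation": [[0, 0, 0.1], [0, 0, 0.1], [0, 0, 0.1], [0, 0, 0.1], [0, 0, 0.1], [0, 0, 0.1], [0, 0, 0.1], [0, 0, 0.1], [0, 0, 0.1], [0, 0, 0.1]], "roll": [0, 0, 0, 0, 0, 0, 0, 0, 0, 0], "fingers": [0, 0, 0, 0, 0, 0, 0, 0, 0, 0]}}

```text
time: 16.05
ee_pos: [0.4641, -0.0483, 0.063]
ee_rot: [3.136, -0.001, 1.458]
contact_force: [-2.5, 0.2, 8.2]
opening: 0.001
```

```bash
python3 - <<'E'
from h import *
s=bot.capture('scene');t=bot.capture('top');w=bot.capture('wrist')
for i in range(3):
    bot.capture('wrist');o=bot.get_obs();print(o['time'],o['ee_pos'],o['contact_force'])
a=cv2.resize(s[130:350,200:345,::-1],None,fx=2.7,fy=2.7,interpolation=cv2.INTER_CUBIC)
b=cv2.resize(w[195:255,220:330,::-1],(392,594//2));c=cv2.resize(t[190:300,130:275,::-1],(392,297))
cv2.imwrite('pics/fin.png',np.hstack([a[:594,:392],np.vstack([b,c])[:a[:594].shape[0]]]))
E
```

```text
16.25 [ 0.46408879 -0.04826215  0.06295284] [-1.42771012  1.16891     6.62728134]
16.3 [ 0.46407895 -0.04828489  0.0629431 ] [-1.71729034  1.23798008  6.80968361]
16.35 [ 0.46407669 -0.04828768  0.0629592 ] [-1.97526634  1.04290571  7.55958078]
```

View pics/fin.png

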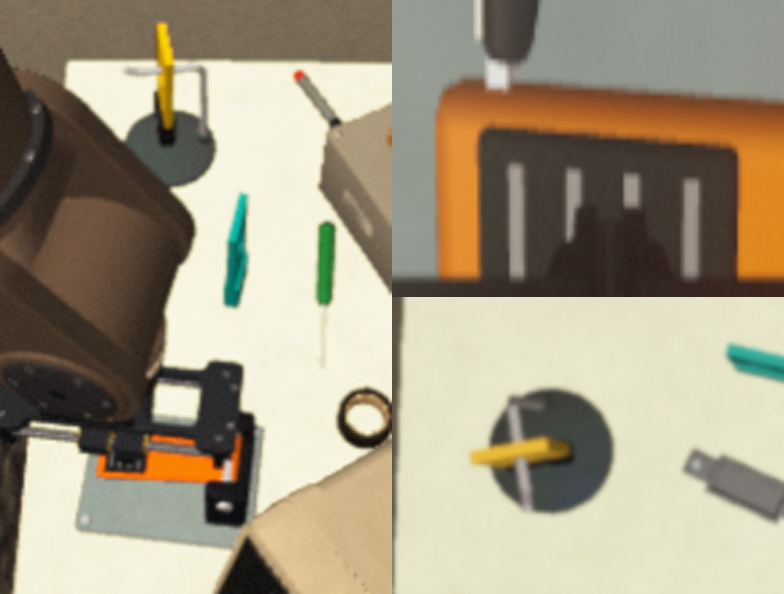

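```bash
python3 - <<'E'
from bench import bot
print(bot.close_job()); o=bot.get_obs(); print(o['time'],o['ee_pos'],o['contact_force'])
E
```

```text
the job is handed in; nothing more can be done
None
the job is handed in; nothing more can be done
```

I took the yellow tag out of its cradle, threaded it onto the hook's peg and let go of it. Then I pressed the paddle with the closed fingertips and handed the job in at about 16.4 s, still holding it down. The hand-in reports no verdict.

**Tag:** After release and again at the end, the pictures show it hanging by its hole near the middle of the peg, with the fingers well clear. The tape and driver look to be where they were in the last pictures. I saw no sign that the marker moved.

**Paddle:** At the end the fingertips were at z = 63 mm, about 17 mm below the released pad height, and pushing with about 7 N.
- **Angle:** The pad's shape in the wrist picture gave estimates of 0.19 to 0.25 rad, mostly about 0.20, before I pressed roughly 0.5 mm deeper. That is inside the green band of 0.16 to 0.28 rad.
- **Pointer not read:** From the cameras I could not read the pointer directly against the coloured bands, so the angle rests on depth, force and pad shape.
- **Force:** The reading varied between 6.6 and 8.2 N. Most readings were slightly below the 8 N stated for mid-green.

**Height check:** The two-view heights of the tag top and the peg came out 4 to 6 mm below the stated ones. I trusted the stated heights, and the contacts at the hook and the pad agreed with them to about 1 mm.

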